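Let the dog's ball into the toy bin and ease the lid shut

ROBOT

A 7-joint arm with a two-finger parallel gripper is mounted at the origin on the work surface. World frame = base frame: x ahead of the robot, y to its left, z up, the work surface at z = 0. Lengths are in mm, angles in rad, forces in N, time in s.
With the tool pointing down it reaches from about 400 to 875 mm from the base axis. Payload 19.3 kg.
Tool frame: the origin (TCP) lies at the very end of the fingers, on their centre line; the grasp point (between the pads) lies 19 mm behind it (grip_point_offset is the z of the grasp point in the tool frame, in mm); z points along the fingers, x is the direction in which the jaws open and shut, and the axes are right-handed (so a half turn about z gives the same grasp; the last joint's range is limited). The gripper opens to 85 mm and grips with 20 to 120 N. Pads are 22 mm wide; open, the fingers measure 114 mm over their backs; the gripper's body (76 mm by 85 mm) begins 54 mm behind the grasp point. The pads swing forward as they close: fully open they stand 13 mm farther back than shut.
Start: joints at [1.251, 0.521, -0.036, 1.599, 0.021, 1.021, -0.113], TCP at [154.478, -605.6, 231.291] pointing down, gripper open.
Joint ranges: [-2.91, 2.91], [-0.3, 2.13], [-1.5, 1.42], [0.17, 2.43], [-1.26, 4.41], [0.16, 1.93], [-2.52, 2.52]. Speed limits (rad/s): [1.89, 1.89, 2.39, 2.39, 3.01, 3.01, 3.01].

INTERFACE

Orientations are given as a 3x3 rotation matrix whose columns are the frame's x, y, z axes.
In Python, from workcell import movep, movel, goto_joints, open_gripper, clamp, wait, inverse_kinematics, read_state, camera, PlanningError, finish_job, grip_point_offset gives the robot as it stands. Calls block until the motion is done:
- movep(position, orientation): joint-space move of the TCP to a pose.
- movel(position, frame=None, max_speed=150, guard=None): straight line of the TCP; frame=None keeps the orientation; max_speed is the mean speed in mm/s. With guard (N) it stops when the force on the tool has changed by that much, and returns True; else False.
- goto_joints(angles): joint-space move.
- open_gripper() and clamp(): open the fingers fully, or close them until they stop; the grip force is fixed at half the most.
- wait(seconds).
- inverse_kinematics(position, orientation): joint angles nearest the present ones, or None.
- read_state(): the state.
- camera(name): name is "side" or "top" or "wrist"; returns a dict with "image" (400x640x3 uint8, blue, green, red), "range_z" (400x640 float32, mm along the optical axis (not along the pixel's ray), 0 where there is no reading), "fx", "fy", "cx", "cy" (pixels), "dist_coeffs" ([k1, k2, p1, p2, k3] as OpenCV has them; the pictures are not rectified), "cam_to_world" (4x4, takes a point from camera to world coordinates). Camera axes: x right, y up, looking along -z (the intrinsics and any distortion apply to the point x, -y, -z); pixel columns grow to the right and rows downward; lengths in mm; the calibration is good to about 2 mm. A picture is of the moment at which its call begins.
A pose or a line that the arm cannot do raises PlanningError and nothing moves.
- finish_job(): hands the job in, once; it reports no verdict.
The state is a dict: "time": time; "qpos": joint angles; "qvel": joint speeds; "joint_efforts": joint torques, N m; "eef_pos": TCP position; "tool_rot": TCP orientation; "ft_force": force on the tool from outside, world axes, zero at the start; "torque": the same for the moment, N m; "finger_gap": finger opening in mm.
Only numpy, scipy, OpenCV 4.12 (cv2) and the standard library are available. Lean on these libraries where they do the work, as an engineer would, in place of code of your own. Each camera call takes 0.05 s, during which the arm holds its last target. There are 200 camera calls.

TASK

Put the dog's ball away: with the fingertips, press the toy bin's front lever down until the lid stands wide open and the ball rolls off its chute into the bin, then keep your fingers on the lever and let it up slowly so that the lid comes down shut without slamming or dropping. Work only the lever: do not touch the lid or the ball, and leave everything else where it stands, picking up nothing. Finish with the lid fully closed over the ball and the hand clear.

Things in the scene. Friction and masses are not known exactly. Their poses are not given: they have to be found in the camera images.
- bin: Grey plastic toy bin, fixed to the bench: tub 190 mm deep (x) x 210 mm wide (y), 150 mm tall to its rim, walls 5 mm, floor 5 mm. Origin: centre of its underside, on the bench top. Its x axis points from its front (lever side) to its back (lid hinge), y to its left side (the side of the plywood ball chute), z up.
- chute_end (a point): Lower end of the plywood ball chute, middle of its floor, level with the tub's left rim (150 mm above the bench). The chute is 86 mm wide with 30 mm side rails and runs 165 mm outward to the bin's left, rising 0.17 rad; its highest part is 215 mm above the bench.
- lever_pad (a point): Centre of the top face of the black rubber pad on the lever, the place to press. The pad is 44 mm (along the lever) x 60 mm wide x 8 mm thick. At rest it is about 93 mm in front of the tub's front wall and 95 mm above the bench, its outer end tilted up 0.20 rad; fully pressed it is about 55 mm above the bench and tilted down 0.20 rad.
- lever (a joint): Front lever (steel bar 22 mm wide, black pad), rad: 0 up at rest (lid shut), 0.40 fully pressed (stop). Pivot: level axis along the bin's y at bin x -90 mm, height 75 mm, 100 mm from the pad centre. Lid angle = 2 x lever angle. Pressing at the pad centre takes about 5 to 10 N; the lid's weight and a spring push the lever back up, and if let go at any point the lid falls and slams. Two or more seconds for the way up is gentle.
- lid (a joint): Lid angle, rad: 0 shut, 0.8 wide open (stop). Hinged along the back top edge of the tub. The ball can pass beneath from about 0.5 rad.
- lid_front (a point): Middle of the lower front edge of the lid; 150 mm above the bench when shut. The lid is a bare aluminium cap, 190 x 210 mm and 50 mm tall, with sides on all four edges; shut, it stands on the tub's rim, its top 200 mm above the bench.
- ball: Dark rubber dog ball, 60 mm diameter, 60 g. Origin: its centre. At the start it waits on the chute at the bin's left, leaning on the lid's side; when the lid is lifted it rolls into the tub by itself, within about a second.
- dog_bowl: Stainless dog bowl, 130 mm across, 50 mm tall, in front of the bin on its left, about 170 mm to the left of the lever. Origin: centre of its underside. Leave alone.
- spring_clip: Red plastic spring clip, 70 x 20 mm, about 25 mm tall, on the bench to the right of the lever. Origin: centre of its underside. Leave alone.
- ice_scraper: Blue ice scraper, about 220 mm long, lying in the white tray. Origin: underside near its middle. Leave alone.
- key_bowl: Grey ceramic key bowl, 110 mm across, 45 mm tall, in the white tray. Origin: centre of its underside. Leave alone.
- bike_light: Chrome bike light, 44 mm across, 66 mm tall, standing in the white tray. Origin: centre of its underside. Leave alone.
- boot_brush: Wooden-backed boot brush, 130 x 45 x 43 mm, standing bristles down in the white tray. Origin: centre of its underside. Leave alone.
- water_bottle: Aluminium water bottle, 68 mm across, 190 mm tall, at the robot's left. Origin: centre of its underside. Leave alone.
Things that resemble listed ones, but are neither listed nor needed, are in the scene too. There is more than one size of the ball; the one meant has the size given above.

How it is judged:
By the outcome, as a careful person would: the job done as asked, in the order asked, and still so for the second after the job is handed in, with the robot touching nothing.
It also fails if it takes over 38 s, if anything falls off the work surface, if the arm or the gripper's body presses on something with over 40 N, if the wrist force passes 120 N, or if a joint passes its speed limit or range.

## Working session

There is one attempt and no reset: what is moved stays moved. The work goes in short steps, each a Python script; the robot and the scene stay as the last script left them, time stands still between calls to the robot, and variables do not carry over. Pictures are saved under pics/ and viewed, about 8 in all and at most 12, crops included, and the job is handed in when it is done.

```bash
mkdir -p pics; cat > h.py <<'E'
import numpy as np, cv2, pickle
from workcell import *
def cloud(c):
    # world points for every pixel (HxWx3), nan where no depth
    K=np.array([[c['fx'],0,c['cx']],[0,c['fy'],c['cy']],[0,0,1.]])
    h,w=c['range_z'].shape
    uv=np.stack(np.meshgrid(np.arange(w),np.arange(h)),-1).reshape(-1,1,2).astype(np.float64)
    n=cv2.undistortPoints(uv,K,np.array(c['dist_coeffs'],float))[:,0]
    z=c['range_z'].reshape(-1).astype(float); z[z==0]=np.nan
    p=np.stack([n[:,0]*z,-n[:,1]*z,-z,np.ones_like(z)],1)
    return (p@np.array(c['cam_to_world']).T)[:,:3].reshape(h,w,3)
E
python3 - <<'E'
from h import *
for n in ['top','side']:
    c=camera(n); cv2.imwrite(f'pics/{n}0.png',c['image']); pickle.dump(c,open(n+'0.pkl','wb'))
    print(n,np.round(c['cam_to_world'],2).tolist(),c['fx'])
s=read_state(); print(s['time'],s['tool_rot'],s['eef_pos'],s['ft_force'],grip_point_offset)
E
```

```text
top [[-0.03, 1.0, -0.06, 500.53], [-1.0, -0.03, 0.01, 19.15], [0.01, 0.06, 1.0, 1447.52], [0.0, 0.0, 0.0, 1.0]] 426.57042462272307
side [[-0.87, 0.28, -0.41, 154.11], [-0.5, -0.46, 0.74, 789.18], [0.02, 0.84, 0.54, 704.5], [0.0, 0.0, 0.0, 1.0]] 374.74252932025615
0.1 [[ 2.47233255e-01 -9.68955942e-01 -3.16553806e-04]
 [-9.68955477e-01 -2.47233447e-01  9.51525898e-04]
 [-1.00024936e-03  7.14776997e-05 -9.99999497e-01]] [ 154.40825908 -605.32566743  230.79652049] [-0.34050093 -0.39950797  0.27836308] -18.700000000000003
```

View pics/top0.png

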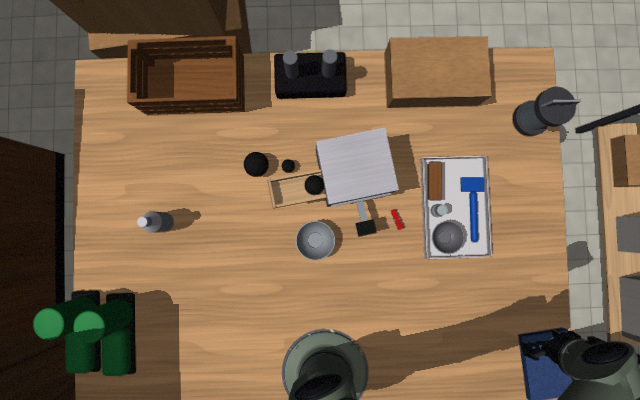

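View pics/side0.png

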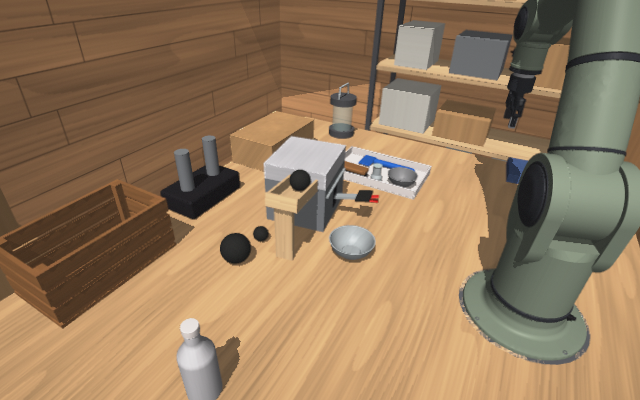

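The top view shows the bin lid at (357,165), the lever pad at (366,228), the clip at (397,219), the bowl at (316,240) and the chute ball at (315,185). The side view agrees, with the pad at about (367,197).
Ball look-alikes (top view) are the large ball (256,164) and the small ball (289,166), both on the bench. The one meant is on the chute at (315,185). The only black block on a lever is (366,228). I'll measure it and check it in a crop.

```bash
python3 - <<'E'
from h import *
c=pickle.load(open('top0.pkl','rb')); P=cloud(c); im=c['image']; Z=P[...,2]
# lid
X=P[...,0];Y=P[...,1]
m=(Z>190)&(Z<212); m[:110]=0;m[215:]=0;m[:,:300]=0;m[:,410:]=0
m=cv2.morphologyEx(m.astype(np.uint8),cv2.MORPH_OPEN,np.ones((5,5)))
q=P[m>0]; print('lid z',np.median(q[:,2]),len(q)); r=cv2.minAreaRect(q[:,:2].astype(np.float32)); print('lid',r)
k=im.max(2)<60; k[:210]=0;k[245:]=0;k[:,:345]=0;k[:,390:]=0
k2=k&(Z>75); q=P[k2]; print('pad',k2.sum(),q.mean(0),q.min(0),q.max(0)); print(cv2.minAreaRect(q[:,:2].astype(np.float32)))
A=np.c_[q[:,:2]-q[:,:2].mean(0),np.ones(len(q))]; print('plane',np.linalg.lstsq(A,q[:,2],rcond=None)[0])
k=(im.max(2)<60);k[:165]=0;k[205:]=0;k[:,:300]=0;k[:,330:]=0;k&=Z>150;print('ball',P[k].mean(0),np.nanmax(Z[k]),np.ptp(P[k],axis=0))
hs=im.astype(int); k=(hs[...,2]>120)&(hs[...,1]<80)&(hs[...,0]<80);k[:,:380]=0;k[:,410:]=0; print('clip',P[k].min(0),P[k].max(0))
for n,b in (('top',(290,140,440,270)),('side',(240,120,440,270))):
    i=pickle.load(open(n+'0.pkl','rb'))['image'][b[1]:b[3],b[0]:b[2]]
    cv2.imwrite(f'pics/c{n}.png',cv2.resize(i,None,fx=3.9,fy=3.9,interpolation=cv2.INTER_CUBIC))
c=pickle.load(open('side0.pkl','rb'));P=cloud(c);k=c['image'].max(2)<60;k[:185]=0;k[210:]=0;k[:,:350]=0;k[:,375:]=0;k&=(P[...,2]>70);print('side pad',P[k].mean(0),P[k].min(0),P[k].max(0))
E
```

```text
lid z 198.31122071143568 4671
lid ((660.669677734375, -81.71327209472656), (191.01947021484375, 269.47216796875), 9.874799728393555)
pad 244 [ 479.97011252 -141.69710544   93.51181755] [ 456.35465509 -172.16247248   85.51768749] [ 503.01819045 -111.43991864  104.6720251 ]
((480.4197692871094, -141.91680908203125), (41.566707611083984, 59.3983039855957), 10.28322696685791)
plane [-1.91710898e-01 -4.00187448e-02  9.35118175e+01]
ball [610.82177222  17.84376951 204.49193155] 216.55480375486286 [56.50957499 53.58077386 29.9604335 ]
clip [ 469.59476426 -272.0075677    -0.60761473] [ 537.90398897 -238.62898688   26.30877755]
side pad [ 481.32736373 -135.89942      93.62399079] [ 457.9890667  -170.02671813   87.44741853] [ 504.29935129 -107.72314405   98.78452684]
```

View pics/ctop.png

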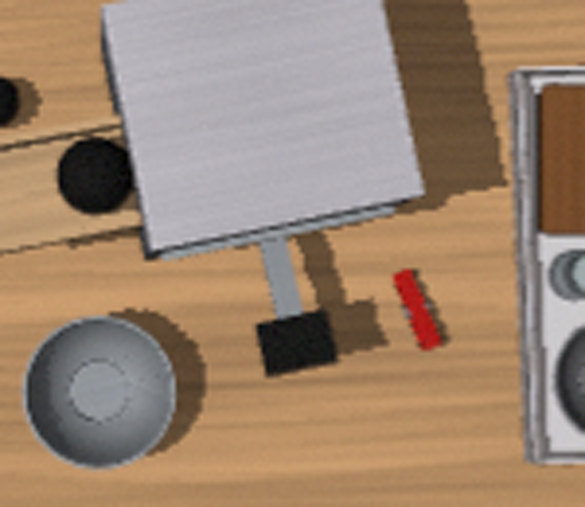

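The crop confirms the black pad on the lever in front of the bin, with the red clip about 100 mm to its right and the bowl well to its left. Both views put the pad at about (481, -141, 94), with yaw about 0.175. Next I approach with closed fingers.

```bash
cat >> h.py <<'E'
yaw=0.176; u=np.array([np.cos(yaw),np.sin(yaw),0]); v=np.array([-u[1],u[0],0])
R=np.c_[-v,np.cross([0,0,-1],-v),[0,0,-1]]
pad=np.array([480.5,-141,93.5])
def st(tag):
    s=read_state(); print(tag,round(s['time'],2),np.round(s['eef_pos'],1),np.round(s['ft_force'],1),round(float(s['finger_gap']),1))
E
python3 - <<'E'
from h import *
clamp(); st('clamp')
movep([300,-400,260],R); st('via')
movep([480,-141,200],R); st('above')
movel([480,-141,125],max_speed=100); st('hover')
for n in ['side','top']:
    c=camera(n); cv2.imwrite(f'pics/{n}1.png',c['image'])
    if n=='side': cv2.imwrite('pics/cs1.png',cv2.resize(c['image'][80:280,220:470],None,fx=3,fy=3))
E
```

```text
clamp 0.87 [ 154.5 -605.6  231.3] [0.3 0.3 0.1] 0.3
via 1.86 [ 299.5 -401.1  260. ] [ 0.2 -0.  -0.3] -0.3
above 3.08 [ 479.7 -142.6  200. ] [ 0.4 -1.3  0.3] -0.0
hover 3.98 [ 480.3 -141.1  125.5] [-0.3 -0.1  0.1] 0.1
```

View pics/cs1.png

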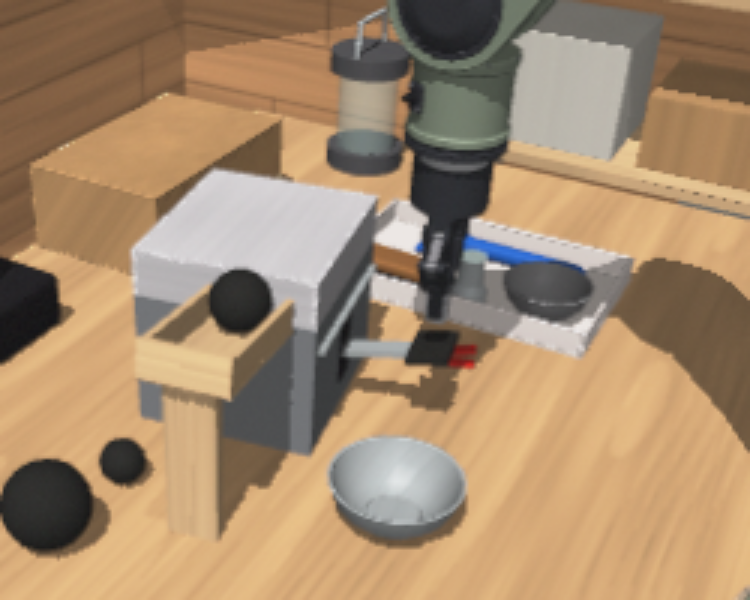

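The closed fingertips are directly above the pad (crop 435,315 over 433,347), clear of the lid. Now I press.

```bash
python3 - <<'E'
from h import *
print(movel([480.5,-141,88],max_speed=25,guard=3)); st('contact')
print(movel([481,-141,64],max_speed=20,guard=30)); st('mid')
print(movel([481,-141,50],max_speed=12,guard=20)); st('down')
wait(1.0); st('held')
for n in ['side','top']:
    c=camera(n); pickle.dump(c,open(n+'2.pkl','wb'))
    b=(220,80,470,280) if n=='side' else (260,110,510,310)
    cv2.imwrite(f'pics/{n}2.png',cv2.resize(c['image'][b[1]:b[3],b[0]:b[2]],None,fx=2.5,fy=2.5))
E
```

```text
True
contact 5.14 [ 480.2 -141.    95.8] [ 1.3 -0.4  4.8] 0.4
False
mid 6.89 [ 480.7 -141.    64. ] [-2.6 -0.5  4.9] 0.1
True
down 7.65 [ 481.9 -140.9   56.2] [-5.1  1.5 21.4] -0.4
held 8.65 [ 481.9 -140.9   56.3] [-4.3  1.7 19. ] 0.2
```

View pics/side2.png

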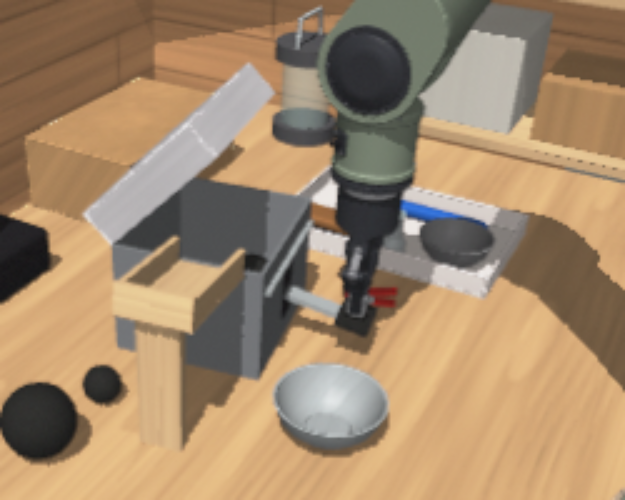

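View pics/top2.png

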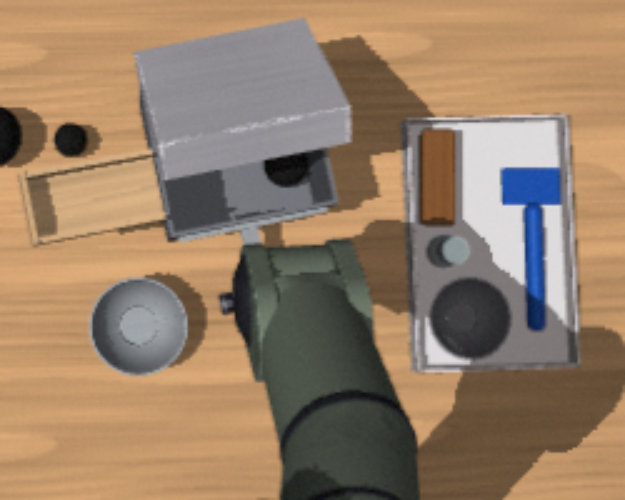

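The lid is wide open, the chute is empty and the ball is in the tub (top crop 288,168). Next I check its height from the depth image, then let the lever up slowly.

```bash
python3 - <<'E'
from h import *
c=camera('top'); P=cloud(c); k=c['image'].max(2)<45; k[:165]=0;k[195:]=0;k[:,:355]=0;k[:,:].T[395:]=0
q=P[k]; print('ball top z',np.nanmax(q[:,2]) if len(q) else None,len(q),np.nanmean(q,0))
assert len(q)>20 and np.nanmax(q[:,2])<130
movel([480.5,-141,75],max_speed=7); st('up1')
movel([480.3,-141,99],max_speed=6.5); st('up2')
E
```

```text
ball top z 129.9946005892732 204 [ 644.04306443 -186.06579659   56.55929143]
up1 11.73 [ 480.4 -141.1   75.1] [-4.8 -0.6  6. ] -0.3
up2 15.57 [ 480.3 -141.    99. ] [-0.1  0.1  0.1] 0.0
```

The ball sits at tub-floor level (mean surface height 57 mm) and the force has fallen to zero. I retreat and check.

```bash
python3 - <<'E'
from h import *
movel([478,-142,180],max_speed=80); movep([300,-400,260],R); st('clear')
t=camera('top'); s=camera('side')
P=cloud(t); P0=cloud(pickle.load(open('top0.pkl','rb')))
for n,(x0,y0,x1,y1) in dict(lid=(330,145,385,190),pad=(360,224,372,232),bowl=(308,232,324,248),clip=(394,212,400,226)).items():
    print(n,np.nanmedian(P[y0:y1,x0:x1,2]),np.nanmedian(P0[y0:y1,x0:x1,2]))
d=np.abs(P[120:265,235:420,2]-P0[120:265,235:420,2])>12; print('changed px',np.argwhere(d).mean(0)[::-1]+[235,120],d.sum())
a=cv2.resize(t['image'][110:270,230:510],(800,457));b=cv2.resize(s['image'][100:280,220:470],(800,576))
cv2.imwrite('pics/end.png',cv2.resize(np.vstack([a,b]),(460,594)))
E
```

```text
clear 17.97 [ 300.9 -399.1  259.6] [0.9 1.  0.5] -0.1
lid 198.27630926688607 198.31020215356818
pad 93.7764458841076 94.0143504152785
bowl 4.2282380627978 4.391001195815306
clip 16.21613947573303 15.381339061348399
changed px [315.32873563 188.45747126] 435
```

View pics/end.png

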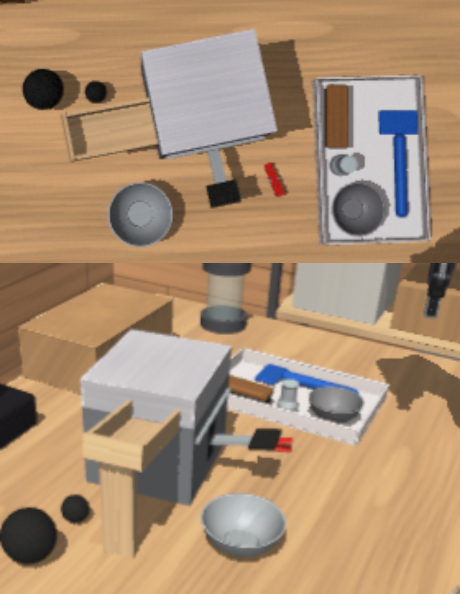

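The lid is shut, the chute is empty, everything else is where it was, and the hand is clear.

```bash
python3 -c "
from h import *
finish_job()"
```

```text
the job is handed in; nothing more can be done
```

The dog's ball is in the bin with the lid fully shut over it, and I handed the job in at about 18 s on the robot's clock (limit 38 s).

- **Pressing:** I pressed the lever pad down with closed fingertips until it met its stop, at about 20 N. The lid stood wide open and the ball rolled into the tub.
- **Letting up:** I then let the lever up over about 7 s with the fingers on it. The force on the tool was back to zero once the lever had come up.
- **Final checks:** The lid top (198.3 mm) and pad height (93.8 mm) match their starting values to within 0.3 mm. The bowl and clip have not moved, the chute is empty, and the hand is clear.
- **Not certain:** The ball's highest depth reading was 130 mm, against a mean of 57 mm. I took the high value as stray edge pixels from the tub wall. I did not measure the lid's speed on the way down directly.

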